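# Release a capacitor from the lever-operated parts hopper

## Robot

A 6-joint arm with a two-finger parallel gripper is mounted at the origin on a cart in front of the work surface, level with it; the furniture and walls round the work are solid. World frame = base frame: x ahead of the robot, y to its left, z up, the work surface at z = 0. Lengths are in m, angles in degrees, forces in N, time in s.
With the tool pointing down it reaches from about 0.375 to 0.9 m from the base axis. Payload 3.1 kg.
Tool frame: the origin (TCP) lies at the very end of the fingers, on their centre line; the grasp point (between the pads) lies bot.grip_point_offset behind it (bot.grip_point_offset is the distance from the TCP to the grasp point, in m); z points along the fingers, y is the line along which they close (so a half turn about z gives the same grasp; the last joint's range is limited). The gripper opens to 87 mm and grips with 3 to 60 N. Pads are 19 mm wide; open, the fingers measure 117 mm over their backs; the gripper's body (75 mm by 190 mm) begins 51 mm behind the grasp point.
Start: joints at [66.492, 30.224, 82.088, -0, 67.689, -10.227], TCP at [0.144, 0.608, 0.223] pointing down, gripper open.
Joint ranges: [-176.69, 176.69], [-43.24, 126.21], [12.49, 139.97], [-82, 262], [0, 151.66], [-163.58, 163.58]. Speed limits (degrees/s): [159.86, 159.86, 180, 180, 180, 180].

## Interface

Orientations are given as a 3x3 rotation matrix whose columns are the frame's x, y, z axes.
In Python, from rig import bot, viewer, ticket gives the robot as it stands.
- The arm moves only by the tool servo_tool, never from a script. Its argument "targets" is a list of rows, each an object with "offset": the shift along the tool's x, y, z in m, a list of three; "dr": the turn, a rotation vector about the tool's x, y, z in degrees, a list of three. In form: [{"offset": [x, y, z], "dr": [ax, ay, az]}, ...]. A call has 1 to 20 rows; each row is the pose to reach, as a shift and turn from the pose commanded when the call began, along the tool's axes at that moment; what a row does not reach only later rows make up. A row lasts 1/12 s, in which the tool goes at most 41.7 mm and 7.16 degrees, less where a joint would pass 70% of its speed; a pose out of reach is approached as far as the arm can. A call with a gripper value outside its range is refused whole. "gripper" is the gripper command: -1 is fully open, 1 is shut, values between are in proportion, set as the call begins (left out, the last holds). The fingers move at their own pace and stop on an object; the grip force is fixed at half the most. Time passes only in rows, so rows that repeat a pose let the fingers close. It gives the time, the measured TCP pose, the force, the opening and the grip force at its end, in the units of the state.
- bot.read_state(): the state, without advancing time (a new reading comes with each control period).
- viewer.capture(name): name is "scene" or "top" or "wrist"; returns a dict with "color" (400x640x3 uint8, red, green, blue), "camera_matrix" (3x3 intrinsics, pixels), "R" (3x3) and "t" (3): a world point X has camera coordinates R X + t. Camera axes: x right, y down, z forward; pixel columns grow to the right and rows downward; lengths in m; the calibration is good to about 2 mm. A picture is of the moment at which its call begins. There is no depth.
- ticket.hand_in(): hands the job in; it is judged then, once.
The state is a dict: "time_s": time; "joint_positions": joint angles; "qvel": joint speeds; "tau": joint torques, N m; "position": TCP position; "tcp_rot": TCP orientation; "force": force on the tool from outside, world axes, zero at the start; "moment": the same for the moment, N m; "opening": opening from 0.0 (shut) to 1.0 (fully open); "grasp_force": force on a finger pad.
Only numpy, scipy, OpenCV 4.12 (cv2) and the standard library are available. Lean on these libraries where they do the work, as an engineer would, in place of code of your own. Each camera call takes 0.05 s, during which the arm holds its last target. There are 200 camera calls.

## Task

Press the hopper's side lever down to its stop so that the linked lid lifts, and keep it down until the capacitor can has rolled out of the hopper into the tray at its front. Then ease the lever back up, taking two seconds or more, so that the lid closes fully without slamming, and leave the lever released. Only press the lever's plate with the fingertips, without forcing it against its stop: do not touch the lid or the can, grasp nothing, and leave the other things on the bench where they are.

Things in the scene. Friction and masses are not known exactly. Their poses are not given: they have to be found in the camera images.
- hopper: grey sheet-metal hopper fixed to the bench, base 250 (x) x 110 (y) mm, 125 high overall. Origin: on the bench, 24 mm behind the base's middle. -x points to its front, toward the robot; +y to the side with gearcase and lever. Open-topped bin (x -20 to 85 mm, 58 wide inside) over a ramp that falls to the front into an open tray (x -135 to -20, walls 46 high or less)
- lever (a joint): angle of the press lever: 0 = released, at its upper stop; 0.56 rad = pressed down to its lower stop. A spring pushes it back up: about 2 to 3 N at the plate at the top and 6 N at the bottom, and it flies up fast if let go
- lever_plate: the lever: steel arm along the hopper's x with a flat 36 (x) x 40 (y) x 8 mm plate, dark rubber on top, at its front end. Origin: on the pivot axis, which runs along the hopper's y at hopper frame (60, 105, 85) mm, 100 mm behind the plate's centre. It slopes 0.28 rad up to the front when released, 0.28 rad down when fully pressed
- press_point (a point): middle of the rubber top of the lever's plate, the point to press straight down on; in the hopper frame about (-35, 105, 117) mm when released and (-37, 105, 62) mm when fully pressed, so 55 mm lower
- lid (a joint): angle of the lid, geared to the lever: lid angle = 2 x lever angle. 0 = closed (hanging upright in the mouth), 1.12 rad = fully lifted
- lid_plate: the lid: grey flap, 56 wide x 73 high x 4 thick, that closes the mouth between bin and tray; it hangs from a hinge along the hopper's y at hopper frame (-10, 0, 110) mm, where its origin lies, and swings out to the front and up
- lid_edge (a point): middle of the lid's lower edge, 73 mm from the hinge
- can_center (a point): centre of the capacitor can: a dark blue cylinder, 35 diameter x 47 long, lying along the hopper's y. At the start it lies in the bin behind the closed lid, and rolls by itself down the ramp once the lid is up. Come to rest against the tray's front wall, this point is at about hopper frame (-117, 0, 31) mm
- tape_roll: blue tape roll, 60 diameter x 20 high, lying by the hopper; origin at the centre of its underside. To be left alone
- relay: blue relay cube, 28 x 28 x 30 high, standing in front of the lever; origin at the centre of its underside. To be left alone
- battery: dark 9 V block battery, 26 x 48 x 17 high, by the hopper; origin at the centre of its underside. To be left alone
- bottle: white bottle with a blue cap, 44 diameter x 101 high, standing on the left of the bench; origin at the centre of its underside. To be left alone
- dial_block: light grey block with a dial, 57 x 75 x 48 high, on the left of the bench; origin at the centre of its underside. To be left alone
- can: the same capacitor can; origin at the centre of one end face, its own z axis along the cylinder

How it is judged:
By the outcome, as a careful person would: the job done as asked, in the order asked, and still so for the second after the job is handed in, with the robot touching nothing.
It also fails if it takes over 35 s, if anything falls off the work surface, if the arm or the gripper's body presses on something with over 40 N, if the wrist force passes 120 N, or if a joint passes its speed limit or range.

## Working session

There is one attempt and no reset: what is moved stays moved. The work goes in short steps, Python scripts to look and compute and a tool call to move; the robot and the scene stay as the last step left them, time stands still between calls to the robot, and variables do not carry over. Pictures are saved under pics/ and viewed, at most 10 in all, crops included, and the job is handed in when it is done.

Besides the shell and the picture viewer there is one more tool, called after "Call:" as name(argument=value, ...) on one line, values as JSON. servo_tool: Moves the arm, as the interface text tells. Its arguments: {"type":"object","properties":{"targets":{"type":"array"},"gripper":{"type":"number"}},"required":["targets"]}

```bash
mkdir -p pics
python3 - <<'E'
from rig import bot, viewer
import cv2,numpy as np
s=bot.read_state();print(s["time_s"],s["position"],s["tcp_rot"],s["force"],bot.grip_point_offset)
for n in("scene","top"):
    c=viewer.capture(n);cv2.imwrite(f"pics/{n}0.png",c["color"][:,:,::-1])
    np.savez(f"{n}0.npz",**c);print(n,c["camera_matrix"].tolist(),c["R"].round(3).tolist(),c["t"])
E
```

```text
0.0 [0.14323791 0.60762346 0.22158292] [[-9.73269021e-01  2.29666583e-01 -8.20676186e-04]
 [ 2.29667781e-01  9.73267131e-01 -1.95008348e-03]
 [ 3.50868149e-04 -2.08643872e-03 -9.99997762e-01]] [ 0.35381998 -0.20632192 -0.26377632] 0.0187
scene [[393.5849897146349, 0.0, 325.5870637062926], [0.0, 393.5849897146349, 200.82866902781453], [0.0, 0.0, 1.0]] [[0.664, -0.748, 0.008], [-0.333, -0.305, -0.892], [0.669, 0.59, -0.452]] [-0.39425363  0.26050024  0.72859527]
top [[440.5684596185898, 0.0, 314.5421681472766], [0.0, 440.5684596185898, 196.10792309577963], [0.0, 0.0, 1.0]] [[-0.009, -1.0, -0.016], [-0.981, 0.012, -0.195], [0.195, 0.014, -0.981]] [-0.02998828  0.54295304  1.07588398]
```

View pics/scene0.png

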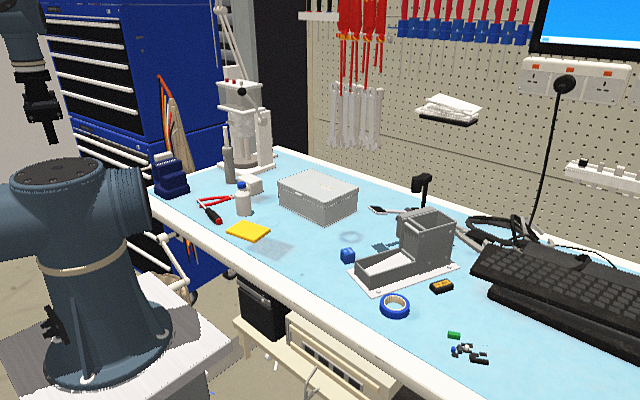

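View pics/top0.png

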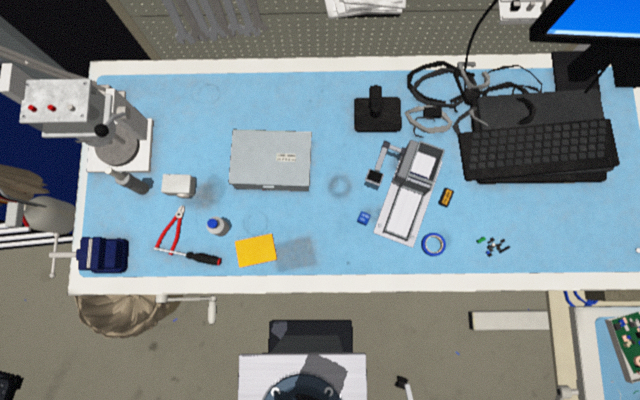

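The top view shows the hopper at about (375–443, 140–247), the lever plate near (373,178), and the relay at (363,217). The scene view shows the hopper at about (405,255). Next I'll enlarge crops of both.

Run:
```python
import cv2,numpy as np
a=cv2.imread("pics/top0.png")[130:255,350:460]; b=cv2.imread("pics/scene0.png")[195:300,335:470]
a=cv2.resize(a,None,fx=4,fy=4,interpolation=cv2.INTER_CUBIC);b=cv2.resize(b,(360,280),interpolation=cv2.INTER_CUBIC)
o=np.zeros((500,800,3),np.uint8);o[:500,:440]=a;o[:280,440:]=b
cv2.imwrite("pics/crop.png",o)
```

```text
(no output)
```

View pics/crop.png

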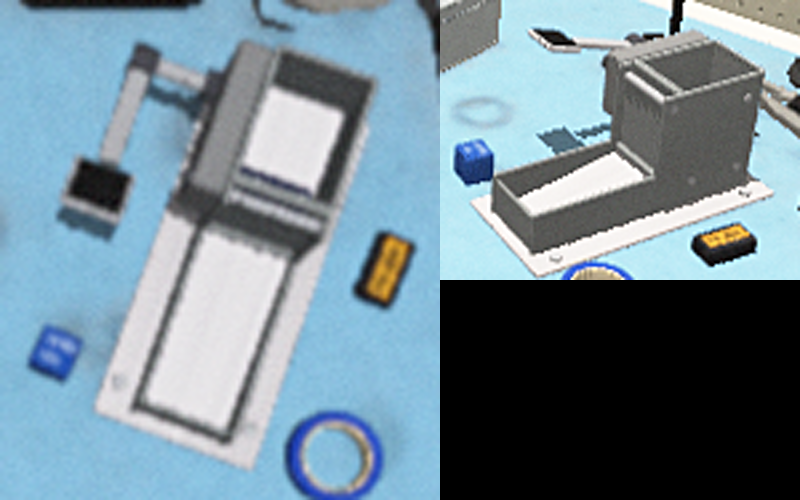

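The crop shows the base's front corners at top pixels (374,232.5) and (412.5,247). The rubber centre is at top (374.5,176.5) and scene (377,209), and the relay is at top (363.5,218).

```bash
cat > h.py <<'E'
import numpy as np,cv2
def ray(c,u,v):
    K,R,t=c["camera_matrix"],c["R"],c["t"]
    return -R.T@t, R.T@np.linalg.solve(K,[u,v,1.])
def plane(c,u,v,z):
    o,d=ray(c,u,v); return o+d*(z-o[2])/d[2]
def tri(a,b):
    (o,d),(p,e)=a,b
    s=np.linalg.lstsq(np.c_[d,-e],p-o,rcond=None)[0]
    return (o+s[0]*d+p+s[1]*e)/2, np.linalg.norm(o+s[0]*d-p-s[1]*e)
E
python3 - <<'E'
from h import *
T=np.load("top0.npz");S=np.load("scene0.npz")
FL=plane(T,374,232.5,.004);FR=plane(T,412.5,247,.004)
print(FL,FR,np.linalg.norm(FL-FR))
y=(FL-FR);y/=np.linalg.norm(y);x=np.array([y[1],-y[0],0]);
print("yaw",np.degrees(np.arctan2(x[1],x[0])))
# base x -149..101
O=(FL+FR)/2+x*.149;O[2]=0;print("origin",O)
for p in[(-.035,.105,.117),(-.037,.105,.062)]: print("pred press",O+x*p[0]+y*p[1]+[0,0,p[2]])
print("rubber plane",plane(T,374.5,176.5,.117))
print("rubber tri",tri(ray(T,374.5,176.5),ray(S,377,209.2)))
print("relay",plane(T,363.5,217.5,.03))
# lever pivot end top px
P=plane(T,374.5,176.5,.117); Q=plane(T,386,144,.09); print("leverdir",np.degrees(np.arctan2(*(Q-P)[1::-1])))
E
```

```text
[ 0.45300759 -0.19038155  0.004     ] [ 0.41401508 -0.28922027  0.004     ] 0.10625209111969873
yaw -21.52954949929656
origin [ 0.57211537 -0.29448109  0.        ]
pred press [ 0.57809038 -0.18396276  0.117     ]
pred press [ 0.57622993 -0.1832288   0.062     ]
rubber plane [ 0.5767484  -0.18283212  0.117     ]
rubber tri (array([ 0.57626885, -0.18222616,  0.11648524]), np.float64(0.0017504308744359094))
relay [ 0.489271   -0.16152385  0.03      ]
leverdir -21.322140007011644
```

The measurements agree: the predicted press point matches the direct one to within 2 mm, at about (0.577, −0.183, 0.117). I'll go above it with the fingers shut and the tool's y along the hopper's y.

Call:
servo_tool(targets=[{"offset": [-0.04,-0.045,0],"dr": [0,0,1]},{"offset": [-0.604,-0.67,0],"dr": [0,0,8.2]},{"offset": [-0.604,-0.67,0],"dr": [0,0,8.2]},{"offset": [-0.604,-0.67,0],"dr": [0,0,8.2]},{"offset": [-0.604,-0.67,0],"dr": [0,0,8.2]},{"offset": [-0.604,-0.67,0],"dr": [0,0,8.2]},{"offset": [-0.604,-0.67,0],"dr": [0,0,8.2]},{"offset": [-0.604,-0.67,0],"dr": [0,0,8.2]},{"offset": [-0.604,-0.67,0],"dr": [0,0,8.2]},{"offset": [-0.604,-0.67,0],"dr": [0,0,8.2]},{"offset": [-0.604,-0.67,0],"dr": [0,0,8.2]},{"offset": [-0.604,-0.67,0],"dr": [0,0,8.2]},{"offset": [-0.604,-0.67,0],"dr": [0,0,8.2]},{"offset": [-0.604,-0.67,0],"dr": [0,0,8.2]},{"offset": [-0.604,-0.67,0],"dr": [0,0,8.2]},{"offset": [-0.604,-0.67,0],"dr": [0,0,8.2]},{"offset": [-0.604,-0.67,0],"dr": [0,0,8.2]},{"offset": [-0.604,-0.67,0],"dr": [0,0,8.2]},{"offset": [-0.604,-0.67,0],"dr": [0,0,8.2]},{"offset": [-0.604,-0.67,0],"dr": [0,0,8.2]}], gripper=1)

```text
time_s: 1.77
position: [0.5447, -0.1243, 0.2222]
tcp_rot: [[-0.93, 0.367, -0.001], [0.367, 0.93, 0.001], [0.001, 0.0, -1.0]]
force: [0.9, -0.8, -0.6]
opening: 0.003
grasp_force: 0.0
```

Call:
servo_tool(targets=[{"offset": [0,0,0],"dr": [0,0,0]},{"offset": [0,0,0],"dr": [0,0,0]},{"offset": [0,0,0],"dr": [0,0,0]}])

```text
time_s: 2.02
position: [0.5433, -0.1219, 0.2218]
tcp_rot: [[-0.93, 0.367, -0.002], [0.367, 0.93, 0.002], [0.003, 0.001, -1.0]]
force: [-0.1, 0.9, 0.2]
opening: 0.006
grasp_force: 0.0
```

Run:
```python
from rig import bot, viewer
import cv2,numpy as np
s=bot.read_state();p=s["position"];R=np.array(s["tcp_rot"]);print(s["time_s"],p,s["force"],s["opening"])
print(R.T@(np.array([.577,-.183,.14])-p))
c=viewer.capture("wrist");cv2.imwrite("pics/w1.png",c["color"][:,:,::-1]);np.savez("w1.npz",**c)
```

```text
2.0167 [ 0.54334072 -0.12185854  0.22176133] [-0.05065908  0.89870777  0.15447392] 0.0057151694362591625
[-0.05397312 -0.04456984  0.08158782]
```

View pics/w1.png

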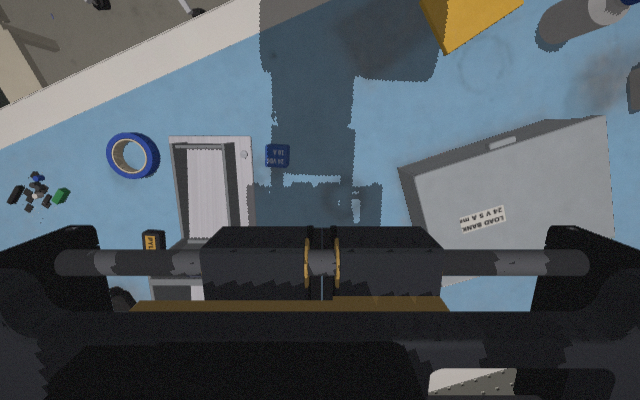

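The wrist view shows the gripper square to the hopper, with the tray at about (205,190) and the relay at (277,155). The shut fingertips hide the lever plate. I'll check how much room the camera and fingers have.

Run:
```python
from rig import bot
from h import *
W=np.load("w1.npz");s=bot.read_state();p=np.array(s["position"]);R=np.array(s["tcp_rot"])
K,Rc,t=W["camera_matrix"],W["R"],W["t"];C=-Rc.T@t
print("cam in tool",R.T@(C-p))
def pr(v): q=K@(Rc@(p+R@v)+t);return (q[:2]/q[2]).round()
for v in [(0,0,0),(.0095,.015,0),(.0095,-.015,0),(.0095,.015,-.0187),(.0375,.095,-.07),(.0375,-.095,-.07),(.0095,.058,-.04),(.0095,-.058,-.04)]: print(v,pr(np.array(v)))
```

```text
cam in tool [ 0.06819994 -0.00050944 -0.16161655]
(0, 0, 0) [322. 241.]
(0.0095, 0.015, 0) [347. 226.]
(0.0095, -0.015, 0) [298. 226.]
(0.0095, 0.015, -0.0187) [350. 238.]
(0.0375, 0.095, -0.07) [598. 219.]
(0.0375, -0.095, -0.07) [ 48. 220.]
(0.0095, 0.058, -0.04) [445. 255.]
(0.0095, -0.058, -0.04) [201. 255.]
```

The wrist geometry agrees with the given body. I'll move over the plate and then down to just above it.

Call:
servo_tool(targets=[{"offset": [-0.018,-0.015,0],"dr": [0,0,0]},{"offset": [-0.035,-0.03,0],"dr": [0,0,0]},{"offset": [-0.046,-0.041,0.0],"dr": [0,0,0]},{"offset": [-0.051,-0.0445,0.01],"dr": [0,0,0]},{"offset": [-0.051,-0.0445,0.03],"dr": [0,0,0]},{"offset": [-0.051,-0.0445,0.05],"dr": [0,0,0]},{"offset": [-0.051,-0.0445,0.07],"dr": [0,0,0]},{"offset": [-0.051,-0.0445,0.082],"dr": [0,0,0]},{"offset": [-0.051,-0.0445,0.087],"dr": [0,0,0]},{"offset": [-0.051,-0.0445,0.087],"dr": [0,0,0]},{"offset": [-0.051,-0.0445,0.087],"dr": [0,0,0]}])

```text
time_s: 2.98
position: [0.5753, -0.1813, 0.1356]
tcp_rot: [[-0.931, 0.365, -0.001], [0.365, 0.931, 0.0], [0.001, 0.0, -1.0]]
force: [-0.6, -0.3, 0.1]
opening: 0.007
grasp_force: 0.0
```

Run:
```python
from rig import bot, viewer
import cv2,numpy as np
s=bot.read_state();print(s["time_s"],s["position"],s["force"])
a=viewer.capture("top")["color"][130:255,350:460];b=viewer.capture("scene")["color"][150:300,330:470]
o=np.zeros((500,800,3),np.uint8);o[:,:440]=cv2.resize(a,None,fx=4,fy=4);o[:386,440:]=cv2.resize(b,(360,386));cv2.imwrite("pics/c2.png",o[:,:,::-1])
```

```text
2.9833 [ 0.57531551 -0.18131042  0.1355705 ] [-0.55277741 -0.28762283  0.1474193 ]
```

View pics/c2.png

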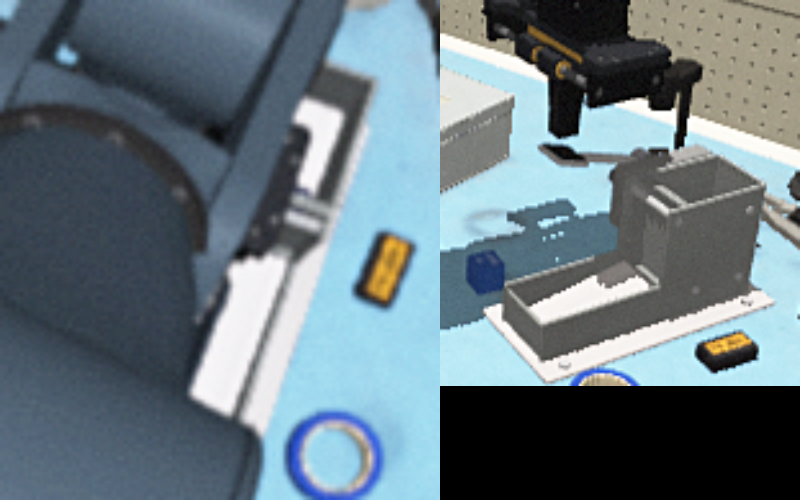

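The scene view shows the shut fingertips centred about 15 mm above the rubber plate, with plenty of room around the hopper. I'll press slowly and watch the force.

Call:
servo_tool(targets=[{"offset": [0,0,0.003],"dr": [0,0,0]},{"offset": [0,0,0.006],"dr": [0,0,0]},{"offset": [0,0,0.009],"dr": [0,0,0]},{"offset": [0,0,0.012],"dr": [0,0,0]},{"offset": [0,0,0.014],"dr": [0,0,0]},{"offset": [0,0,0.016],"dr": [0,0,0]},{"offset": [0,0,0.018],"dr": [0,0,0]},{"offset": [0,0,0.02],"dr": [0,0,0]},{"offset": [0,0,0.022],"dr": [0,0,0]},{"offset": [0,0,0.025],"dr": [0,0,0]},{"offset": [0,0,0.028],"dr": [0,0,0]},{"offset": [0,0,0.031],"dr": [0,0,0]},{"offset": [0,0,0.034],"dr": [0,0,0]}])

```text
time_s: 4.17
position: [0.5752, -0.1822, 0.1012]
tcp_rot: [[-0.931, 0.366, -0.001], [0.366, 0.931, 0.0], [0.001, 0.0, -1.0]]
force: [-1.8, 0.9, 3.5]
opening: 0.004
grasp_force: 1.6
```

Call:
servo_tool(targets=[{"offset": [0,0,0.003],"dr": [0,0,0]},{"offset": [0,0,0.006],"dr": [0,0,0]},{"offset": [0,0,0.009],"dr": [0,0,0]},{"offset": [0,0,0.012],"dr": [0,0,0]},{"offset": [0,0,0.015],"dr": [0,0,0]},{"offset": [0,0,0.018],"dr": [0,0,0]},{"offset": [0,0,0.021],"dr": [0,0,0]},{"offset": [0,0,0.024],"dr": [0,0,0]},{"offset": [0,0,0.027],"dr": [0,0,0]},{"offset": [0,0,0.029],"dr": [0,0,0]},{"offset": [0,0,0.031],"dr": [0,0,0]},{"offset": [0,0,0.031],"dr": [0,0,0]}])

```text
time_s: 5.17
position: [0.5763, -0.1827, 0.0704]
tcp_rot: [[-0.93, 0.366, 0.002], [0.366, 0.93, -0.001], [-0.002, 0.0, -1.0]]
force: [-2.0, 2.3, 5.3]
opening: 0.005
grasp_force: 2.7
```

Call:
servo_tool(targets=[{"offset": [0,0,0.001],"dr": [0,0,0]},{"offset": [0,0,0.002],"dr": [0,0,0]},{"offset": [0,0,0.003],"dr": [0,0,0]},{"offset": [0,0,0.003],"dr": [0,0,0]}])

```text
time_s: 5.5
position: [0.5767, -0.1828, 0.0679]
tcp_rot: [[-0.93, 0.366, 0.003], [0.366, 0.93, -0.001], [-0.003, 0.0, -1.0]]
force: [0.1, 0.7, 5.4]
opening: 0.006
grasp_force: 2.8
```

Call:
servo_tool(targets=[{"offset": [0,0,0.0005],"dr": [0,0,0]},{"offset": [0,0,0.001],"dr": [0,0,0]},{"offset": [0,0,0.001],"dr": [0,0,0]}])

```text
time_s: 5.75
position: [0.5768, -0.1829, 0.067]
tcp_rot: [[-0.93, 0.366, 0.003], [0.366, 0.93, -0.001], [-0.003, -0.0, -1.0]]
force: [-0.5, 0.1, 5.0]
opening: 0.001
grasp_force: 2.8
```

Call:
servo_tool(targets=[{"offset": [0,0,0.0005],"dr": [0,0,0]},{"offset": [0,0,0.001],"dr": [0,0,0]},{"offset": [0,0,0.001],"dr": [0,0,0]}])

```text
time_s: 6.0
position: [0.577, -0.183, 0.0661]
tcp_rot: [[-0.93, 0.366, 0.003], [0.366, 0.93, -0.001], [-0.004, -0.0, -1.0]]
force: [-0.6, 1.4, 5.5]
opening: 0.007
grasp_force: 2.8
```

Call:
servo_tool(targets=[{"offset": [0,0,0.0005],"dr": [0,0,0]},{"offset": [0,0,0.001],"dr": [0,0,0]},{"offset": [0,0,0.001],"dr": [0,0,0]}])

```text
time_s: 6.25
position: [0.5772, -0.1831, 0.0654]
tcp_rot: [[-0.93, 0.366, 0.004], [0.366, 0.93, -0.002], [-0.004, -0.0, -1.0]]
force: [-1.5, 1.5, 6.9]
opening: 0.007
grasp_force: 3.4
```

Run:
```python
from rig import bot, viewer
import cv2,numpy as np
s=bot.read_state();print(s["time_s"],s["position"],s["force"])
a=viewer.capture("top")["color"][130:255,350:460];b=viewer.capture("scene")["color"][150:300,330:470]
o=np.zeros((500,800,3),np.uint8);o[:,:440]=cv2.resize(a,None,fx=4,fy=4);o[:386,440:]=cv2.resize(b,(360,386));cv2.imwrite("pics/c3.png",o[:,:,::-1])
```

```text
6.25 [ 0.57716425 -0.18305999  0.06543824] [-1.51000894  1.5375666   6.86724694]
```

View pics/c3.png

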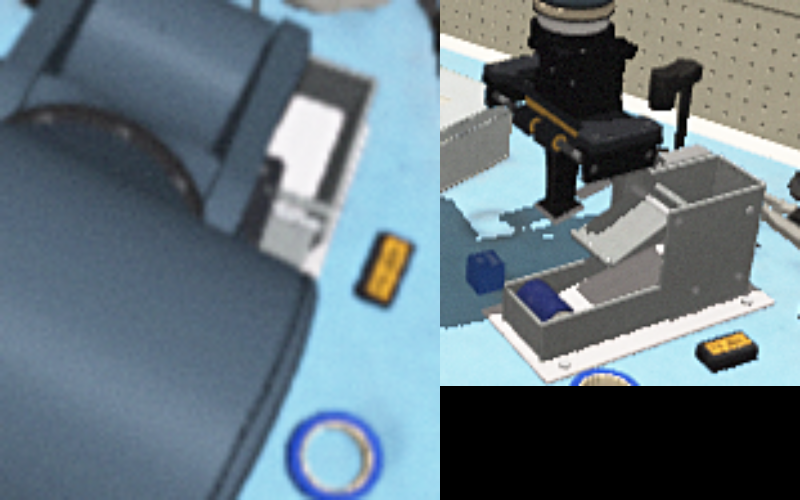

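The lid is up and the can lies at the tray's front wall, at about (540,300) in the crop. The force has begun to rise at the stop, so I'll take one small step to confirm and hold.

Call:
servo_tool(targets=[{"offset": [0,0,0.0005],"dr": [0,0,0]},{"offset": [0,0,0.001],"dr": [0,0,0]},{"offset": [0,0,0.001],"dr": [0,0,0]},{"offset": [0,0,0.001],"dr": [0,0,0]}])

```text
time_s: 6.68
position: [0.5772, -0.1831, 0.0652]
tcp_rot: [[-0.931, 0.366, 0.004], [0.366, 0.931, -0.002], [-0.004, -0.0, -1.0]]
force: [-2.2, 0.9, 10.3]
opening: 0.006
grasp_force: 5.6
```

The stop is reached: 10 N, with almost no further travel. I'll ease off slightly, hold, and check the can is at rest.

Call:
servo_tool(targets=[{"offset": [0,0,-0.001],"dr": [0,0,0]},{"offset": [0,0,-0.001],"dr": [0,0,0]},{"offset": [0,0,-0.001],"dr": [0,0,0]},{"offset": [0,0,-0.001],"dr": [0,0,0]},{"offset": [0,0,-0.001],"dr": [0,0,0]},{"offset": [0,0,-0.001],"dr": [0,0,0]}])

```text
time_s: 7.18
position: [0.5772, -0.1831, 0.0654]
tcp_rot: [[-0.93, 0.366, 0.004], [0.366, 0.93, -0.002], [-0.004, -0.0, -1.0]]
force: [-1.3, -0.1, 5.6]
opening: 0.008
grasp_force: 3.4
```

```bash
cat > can.py <<'E'
from rig import bot, viewer
from h import *
def can():
    c=viewer.capture("scene");i=c["color"].astype(int);m=((i[...,2]>i[...,0]+25)&(i[...,2]>i[...,1]+25)).astype(np.uint8)
    m[:250]=0;m[285:]=0;m[:,:361]=0;m[:,395:]=0   # tray region only
    v,u=np.nonzero(m);return len(u),u.mean(),v.mean(),c
E
python3 - <<'E'
from can import *
s=bot.read_state();print(s["time_s"],s["position"],s["force"])
x=np.array([.930,-.367,0]);y=np.array([.367,.930,0]);O=np.array([.572,-.2945,0])
for _ in range(2):
    n,u,v,c=can();print(n,u,v)
p=O-.117*x+[0,0,.031];q=c["camera_matrix"]@(c["R"]@p+c["t"]);print("expected centre px",q[:2]/q[2])
E
```

```text
7.1833 [ 0.57716517 -0.18305467  0.06539408] [-1.28858839 -0.08236967  5.64974388]
184 369.4076086956522 265.9619565217391
185 369.36756756756756 265.8864864864865
expected centre px [371.22622175 270.55279838]
```

The can is at rest where it should be. I'll ease the lever up slowly, over about 5 s.

Call:
servo_tool(targets=[{"offset": [0,0,-0.0008],"dr": [0,0,0]},{"offset": [0,0,-0.002],"dr": [0,0,0]},{"offset": [0,0,-0.0035],"dr": [0,0,0]},{"offset": [0,0,-0.005],"dr": [0,0,0]},{"offset": [0,0,-0.0065],"dr": [0,0,0]},{"offset": [0,0,-0.008],"dr": [0,0,0]},{"offset": [0,0,-0.0095],"dr": [0,0,0]},{"offset": [0,0,-0.011],"dr": [0,0,0]},{"offset": [0,0,-0.0125],"dr": [0,0,0]},{"offset": [0,0,-0.014],"dr": [0,0,0]},{"offset": [0,0,-0.0155],"dr": [0,0,0]},{"offset": [0,0,-0.017],"dr": [0,0,0]},{"offset": [0,0,-0.0185],"dr": [0,0,0]},{"offset": [0,0,-0.02],"dr": [0,0,0]},{"offset": [0,0,-0.0215],"dr": [0,0,0]},{"offset": [0,0,-0.023],"dr": [0,0,0]},{"offset": [0,0,-0.0245],"dr": [0,0,0]},{"offset": [0,0,-0.026],"dr": [0,0,0]},{"offset": [0,0,-0.0275],"dr": [0,0,0]},{"offset": [0,0,-0.029],"dr": [0,0,0]}])

```text
time_s: 8.95
position: [0.5758, -0.1825, 0.0937]
tcp_rot: [[-0.931, 0.366, 0.0], [0.366, 0.931, -0.0], [-0.001, -0.0, -1.0]]
force: [-1.6, 1.6, 3.1]
opening: 0.002
grasp_force: 1.7
```

Call:
servo_tool(targets=[{"offset": [0,0,-0.0013],"dr": [0,0,0]},{"offset": [0,0,-0.0026],"dr": [0,0,0]},{"offset": [0,0,-0.0039],"dr": [0,0,0]},{"offset": [0,0,-0.0052],"dr": [0,0,0]},{"offset": [0,0,-0.0065],"dr": [0,0,0]},{"offset": [0,0,-0.0078],"dr": [0,0,0]},{"offset": [0,0,-0.0091],"dr": [0,0,0]},{"offset": [0,0,-0.0104],"dr": [0,0,0]},{"offset": [0,0,-0.0117],"dr": [0,0,0]},{"offset": [0,0,-0.013],"dr": [0,0,0]},{"offset": [0,0,-0.0142],"dr": [0,0,0]},{"offset": [0,0,-0.0153],"dr": [0,0,0]},{"offset": [0,0,-0.0163],"dr": [0,0,0]},{"offset": [0,0,-0.0172],"dr": [0,0,0]},{"offset": [0,0,-0.018],"dr": [0,0,0]}])

```text
time_s: 10.2
position: [0.5755, -0.1825, 0.1116]
tcp_rot: [[-0.931, 0.366, -0.0], [0.366, 0.931, -0.0], [0.0, -0.0, -1.0]]
force: [1.5, -0.2, 1.7]
opening: 0.003
grasp_force: 1.1
```

Now the last part, more slowly, until contact is lost.

Call:
servo_tool(targets=[{"offset": [0,0,-0.0007],"dr": [0,0,0]},{"offset": [0,0,-0.0014],"dr": [0,0,0]},{"offset": [0,0,-0.0021],"dr": [0,0,0]},{"offset": [0,0,-0.0028],"dr": [0,0,0]},{"offset": [0,0,-0.0035],"dr": [0,0,0]},{"offset": [0,0,-0.0042],"dr": [0,0,0]},{"offset": [0,0,-0.0049],"dr": [0,0,0]},{"offset": [0,0,-0.0056],"dr": [0,0,0]},{"offset": [0,0,-0.0063],"dr": [0,0,0]},{"offset": [0,0,-0.007],"dr": [0,0,0]},{"offset": [0,0,-0.0077],"dr": [0,0,0]},{"offset": [0,0,-0.0084],"dr": [0,0,0]},{"offset": [0,0,-0.0091],"dr": [0,0,0]},{"offset": [0,0,-0.0098],"dr": [0,0,0]},{"offset": [0,0,-0.0105],"dr": [0,0,0]},{"offset": [0,0,-0.0112],"dr": [0,0,0]},{"offset": [0,0,-0.012],"dr": [0,0,0]}])

```text
time_s: 11.62
position: [0.5744, -0.1818, 0.123]
tcp_rot: [[-0.931, 0.366, -0.003], [0.366, 0.931, 0.001], [0.003, 0.0, -1.0]]
force: [-0.8, 0.1, -0.3]
opening: 0.002
grasp_force: 0.0
```

Contact is gone. I'll lift clear and check.

Call:
servo_tool(targets=[{"offset": [0,0,-0.002],"dr": [0,0,0]},{"offset": [0,0,-0.006],"dr": [0,0,0]},{"offset": [0,0,-0.015],"dr": [0,0,0]},{"offset": [0,0,-0.03],"dr": [0,0,0]},{"offset": [0,0,-0.05],"dr": [0,0,0]},{"offset": [0,0,-0.07],"dr": [0,0,0]},{"offset": [0,0,-0.085],"dr": [0,0,0]},{"offset": [0,0,-0.09],"dr": [0,0,0]},{"offset": [0,0,-0.09],"dr": [0,0,0]},{"offset": [0,0,-0.09],"dr": [0,0,0]},{"offset": [0,0,-0.09],"dr": [0,0,0]},{"offset": [0,0,-0.09],"dr": [0,0,0]}])

```text
time_s: 12.62
position: [0.5747, -0.182, 0.2123]
tcp_rot: [[-0.931, 0.366, -0.002], [0.366, 0.931, 0.001], [0.003, 0.0, -1.0]]
force: [-0.1, -0.8, -0.2]
opening: 0.008
grasp_force: 0.0
```

Run:
```python
from can import *
s=bot.read_state();print(s["time_s"],s["position"],s["force"])
n,u,v,c=can();print(n,u,v);cv2.imwrite("pics/c4.png",cv2.resize(c["color"][150:300,330:470,::-1],(560,600),interpolation=cv2.INTER_CUBIC))
```

```text
12.6167 [ 0.57474018 -0.18201504  0.21225286] [-0.10518881 -0.79099591 -0.17370895]
184 369.42391304347825 265.8369565217391
```

View pics/c4.png

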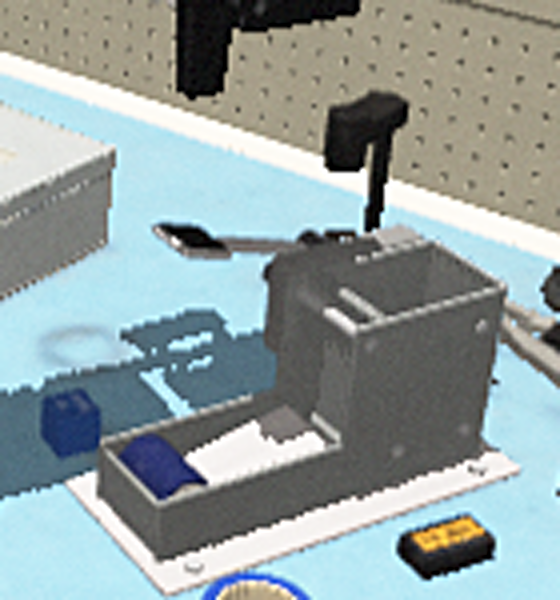

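The lid is closed, the lever is up (plate at about (190,240) in the crop), the can is in the tray at (160,465), and the relay, battery and tape roll look unmoved.

```bash
python3 -c "
from rig import ticket
print(ticket.hand_in())"
```

```text
the job is handed in; nothing more can be done
None
```

The job is handed in: I pressed the lever to its stop (about 10 N), the can rolled into the tray, and I eased the lever up over about 4 s until the lid was closed and the lever released; no verdict was returned.

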